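# Ready the shop scale for weighing into a bowl

## Robot

A 7-joint arm with a two-finger parallel gripper is mounted at the origin on the work surface. World frame = base frame: x ahead of the robot, y to its left, z up, the work surface at z = 0. Lengths are in m, angles in rad, forces in N, time in s.
With the tool pointing down it reaches from about 0.4 to 0.875 m from the base axis. Payload 6.5 kg.
Tool frame: the origin (TCP) lies at the very end of the fingers, on their centre line; the grasp point (between the pads) lies 19 mm behind it; z points along the fingers, y is the direction in which the jaws open and shut (so a half turn about z gives the same grasp; the last joint's range is limited). The gripper opens to 85 mm and grips with 20 to 120 N. Pads are 22 mm wide; open, the fingers measure 114 mm over their backs; the gripper's body (76 mm by 85 mm) begins 54 mm behind the grasp point. The pads swing forward as they close: fully open they stand 13 mm farther back than shut.
Start: joints at [1.044, 0.536, -0.004, 1.538, 0.003, 1.067, -0.071], TCP at [0.289, -0.582, 0.231] pointing down, gripper open.
Joint ranges: [-2.7, 2.7], [-0.37, 2.16], [-1.27, 1.26], [0.24, 2.4], [-1.31, 4.45], [0.19, 1.91], [-2.76, 2.76]. Speed limits (rad/s): [2.39, 2.39, 3.14, 3.14, 3.14, 3.14, 3.14].

## Interface

Orientations are given as a rotation vector (axis times angle).
In Python, from rig import sensors, cams, job, nets gives the robot as it stands.
- The arm moves only by the tool arm_command, never from a script. Its argument "targets" is a list that holds one entry, the list of rows, each a list of 7 numbers: the turn, a rotation vector about the tool's x, y, z in degrees, then the shift along the tool's x, y, z in mm, then the opening, from 0 (shut) to 1 (fully open). In form: [[[rx, ry, rz, dx, dy, dz, jaw], ...]]. A call has exactly 8 rows; each row is the pose to reach, as a shift and turn from the pose measured when the call began, along the tool's axes at that moment; what a row does not reach only later rows make up. A row lasts 1/12 s, in which the tool goes at most 41.7 mm and 7.16 degrees, less where a joint would pass 70% of its speed; a pose out of reach is approached as far as the arm can. A call with a gripper value outside its range is refused whole. The fingers move at their own pace and stop on an object; "grip_force" is the grip in N (left out, the last holds). Time passes only in rows, so rows that repeat a pose let the fingers close, or fill a call up. It gives the time, the measured TCP pose, the force and the opening at its end, in the units of the state.
- sensors.observe(): the state, without advancing time (a new reading comes with each control period).
- cams.camera(name): name is "scene" or "top" or "wrist"; returns the picture (420x560x3 uint8, red, green, blue); there is no depth.
- cams.get_calibration(name): a dict with "mtx" (3x3 intrinsics, pixels), "rvec" (rotation vector, rad) and "tvec" (3), from world to camera coordinates, as OpenCV has them; the wrist camera has in their place "T_tool_cam" (4x4, takes a point from camera to tool coordinates, whose origin is the TCP and whose axes are the flange's). Camera axes: x right, y down, z forward; pixel columns grow to the right and rows downward; lengths in m; the calibration is good to about 2 mm. A picture is of the moment at which its call begins: read the wrist's pose just before it. get_calibration takes no time and is no camera call.
- job.sign_off(): hands the job in, once; it reports no verdict.
Trained networks look in the newest picture that a camera, given by its name, has taken for a name from the list of things; names that differ only in an ending like _2 or _b are one class to them, and where a whole thing is asked for, a point or a joint stands for the part that bears it (a point fixed in the world has none). Each returns a list of dicts, best first, with "conf" (0 to 1); they miss things now and then, are a little off and sometimes report something else, mostly with a low value. They report only what shows in the picture. A call takes as long as a camera call. They do not tell look-alikes from the thing itself.
- nets.find_in(camera, target): "pixel" ([column, row] in pixels, amid what is visible of it).
- nets.mark_of(camera, target): "pixel" ([column, row] in pixels: a listed point, or the origin of a listed thing).
The state is a dict: "t": time; "q": joint angles; "joint_vel": joint speeds; "joint_efforts": joint torques, N m; "tool_pos": TCP position; "eef_rot": TCP orientation; "contact_force": force on the tool from outside, world axes, zero at the start; "moment": the same for the moment, N m; "gripper_width": opening from 0.0 (shut) to 1.0 (fully open).
Only numpy, scipy, OpenCV 4.12 (cv2) and the standard library are available. Lean on these libraries where they do the work, as an engineer would, in place of code of your own. Each camera call takes 0.05 s, during which the arm holds its last target.

## Task

Get the counter scale ready for weighing out pipe tobacco into the steel bowl that stands on its pan: push the raised far end of the rocker switch fully down to switch the scale on, then press the square units key all the way down and let it up, and last press the wide tare key all the way down and let it up. The keys are pressed only when the scale is on; leave the round print key alone, touch neither the pan nor the bowl while you work, and do not shift anything else on the counter.

Things in the scene. Friction and masses are not known exactly. Their poses are not given: they have to be found in the camera images.
- scale: white counter scale, fixed, 355 mm deep (x), 330 wide (y). Origin: centre of its underside; x from the worker to the back, y to the worker's left. Grey front panel slopes 10 degrees down to the worker (125 mm long; front edge 66, rear 88 mm high), flush display in its upper part. Below it, from the left: square units key, round print key, wide tare key, rocker switch, all black
- rocker (a joint): angle of the rocker switch in rad: 0 off (far end raised), 0.32 on (far end pressed flat, near end raised). It is stiff and stays where it is left, so push it right home against its stop; pushing the far end takes 1.5 to 3 N
- rocker_far (a point): top face of the rocker's far end, 13 mm from the switch's middle; 10 mm above the panel when off, 6 mm when on. Rocker: 26 mm wide (y), 37 mm long (x), a shallow V from the side. Axes turn with it: when off, z square out of the sloping panel, x up the slope (away from the worker), y to the worker's left; the far face leans up 0.32 rad from the panel when off
- units_key (a joint): square units key: travel into the panel in m: 0 up, 0.005 fully down. It is sprung: pushing starts it at about 1 N, fully down takes about 3.5 N, and it comes back up when let go
- units_key_top (a point): square units key, 24 x 24 mm, the leftmost of the row; its top stands 9 mm above the panel when up. The point lies at the centre of its top face and moves with it; z points square out of the sloping panel, x up the slope (away from the worker), y to the worker's left
- tare_key (a joint): wide tare key: travel into the panel in m: 0 up, 0.005 fully down. It is sprung: pushing starts it at about 1 N, fully down takes about 3.5 N, and it comes back up when let go
- tare_key_top (a point): wide tare key, 46 mm wide (y) and 24 mm up the slope (x), right of the round key; its top stands 9 mm above the panel when up. The point lies at the centre of its top face and moves with it; z points square out of the sloping panel, x up the slope (away from the worker), y to the worker's left
- print_key (a joint): round print key, not to be pressed: travel into the panel in m: 0 up, 0.005 fully down. It is sprung: pushing starts it at about 1 N, fully down takes about 3.5 N, and it comes back up when let go
- print_key_top (a point): round print key, 26 mm across, between the units key (58 mm to its left) and the tare key (72 mm to its right), centre to centre; its top stands 9 mm above the panel when up. The point lies at the centre of its top face and moves with it; z points square out of the sloping panel, x up the slope (away from the worker), y to the worker's left
- pan: steel weighing pan behind the panel, 225 mm (x) by 300 mm (y), its plate 98 mm and its rim 102 mm above the counter. Origin at its centre, 22 mm below the top of the plate
- bowl: loose open steel bowl standing on the pan, 116 mm across the rim, 48 mm tall; origin at the centre of its underside, z up
- case_lying_mid (a point): loose polished steel two-tube cigar case lying flat, 150 x 43 x 22 mm; point at its centre, x along the tubes
- cutter_mid (a point): loose flat steel cigar cutter with two finger loops, about 108 x 40 x 8 mm, lying flat; point at its centre, x along its length
- case_upright_mid (a point): loose polished steel two-tube case standing upright, 24 x 46 mm, 115 mm tall; point at its centre, half-way up
- lighter_mid (a point): loose dark steel table lighter with a brass head, 34 x 52 mm, 86 mm tall, standing; point half-way up
- jar_mid (a point): loose amber glass jar with a wooden lid, 76 mm across, 105 mm tall; point half-way up
- tin_mid (a point): loose round flat brass tin, 84 mm across, 34 mm tall; point half-way up
Mind the look-alikes: they are no part of the job. What is shaped like the bowl but green is not meant.

How it is judged:
On the way, in this order (a step that is already met when the one before it is completed fails the run):
1. the rocker switch is on (value of joint rocker above 0.24 rad), for 0.2 s.
2. the units key is pressed down (value of joint units_key above 0.0035 m and value of joint tare_key below 0.001 m), for 0.05 s.
3. the units key is let up and the tare key is pressed down (value of joint tare_key above 0.0035 m and value of joint units_key below 0.001 m), for 0.05 s.
At the end, for the whole second after the job is handed in: the rocker is on (beyond 0.24 of 0.32 rad), the units, tare and print keys are up again (within 1 mm), and the bowl stands upright on the pan within 10 mm of where it stood (value of joint rocker above 0.24 rad and value of joint each of units_key, tare_key, print_key below 0.001 m and distance of bowl from where it was at the start of the episode below 0.01 m and angle between bowl's own z axis and vertical below 0.1 rad); the robot touches nothing.
It fails at once if the units or tare key is pressed (beyond 2.5 mm) while the scale is off (value of joint rocker below 0.16 rad and value of joint any of units_key, tare_key above 0.0025 m).
It fails at once if the print key is pressed (beyond 2 mm) (value of joint print_key above 0.002 m).
It fails at once if the robot touches the pan or the bowl (over 1 N), or the bowl is moved 10 mm (contact force between any of the fingers, the arm and pan above 1 N or contact force between any of the fingers, the arm and bowl above 1 N or distance of bowl from where it was at the start of the episode above 0.01 m).
It fails at once if something else on the counter is shifted, lifted or knocked over (its centre moved 15 mm) (distance of any of case_lying_mid, cutter_mid, case_upright_mid, lighter_mid, jar_mid, tin_mid from where it was at the start of the episode above 0.015 m).
It also fails if it takes over 45 s, if anything falls off the work surface, if the arm or the gripper's body presses on something with over 40 N, if the wrist force passes 120 N, or if a joint passes its speed limit or range.

## Working session

There is one attempt and no reset: what is moved stays moved. The work goes in short steps, Python scripts to look and compute and a tool call to move; the robot and the scene stay as the last step left them, time stands still between calls to the robot, and variables do not carry over. Pictures are saved under pics/ and viewed, and the job is handed in when it is done.

Besides the shell and the picture viewer there is one more tool, called after "Request:" as a command line: name --argument value ..., lists and objects as JSON in quotes. arm_command: Moves the arm, as the interface text tells. Its arguments: {"type":"object","properties":{"targets":{"type":"array","items":{"type":"array","items":{"type":"array","items":{"type":"number"}}}},"grip_force":{"type":"number"}},"required":["targets"]}

```bash
mkdir -p pics; ls
python3 - <<'E'
from rig import sensors,cams,nets
import cv2
s=sensors.observe();print({k:s[k] for k in('t','tool_pos','eef_rot','contact_force','gripper_width')})
for c in('scene','top','wrist'):
    cv2.imwrite(f'pics/{c}0.png',cams.camera(c)[:,:,::-1])
    print(c,cams.get_calibration(c))
    for n in('rocker_far','units_key_top','tare_key_top','print_key_top','pan','bowl'):
        print(n,[(np['pixel'],round(np['conf'],2)) for np in nets.mark_of(c,n)][:3])
print(sensors.observe()['t'])
E
```

```text
pics
{'t': 0.0, 'tool_pos': array([ 0.28871978, -0.58165198,  0.2304175 ]), 'eef_rot': array([-3.05695058e+00, -7.17129288e-01,  7.82689199e-04]), 'contact_force': array([-0.09304525,  0.03400966, -0.16471554]), 'gripper_width': 1.000920492171931}
scene {'mtx': array([[470.11051083,   0.        , 284.98209623],
       [  0.        , 470.11051083, 206.94537754],
       [  0.        ,   0.        ,   1.        ]]), 'rvec': array([ 1.9920967 ,  1.20439032, -0.5629785 ]), 'tvec': array([-0.30012986, -0.27264157,  1.59127419])}
rocker_far [([190.3, 225.2], 0.72), ([215.8, 233.9], 0.58), ([172.8, 280.3], 0.2)]
units_key_top [([285.0, 181.7], 0.44)]
tare_key_top [([215.2, 232.7], 0.53), ([247.1, 209.2], 0.46)]
print_key_top [([269.5, 197.7], 0.52), ([359.7, 218.8], 0.38)]
pan [([201.4, 307.8], 0.53)]
bowl [([401.7, 193.8], 0.96), ([429.1, 235.3], 0.69), ([295.4, 267.7], 0.67)]
top {'mtx': array([[387.9235008 ,   0.        , 281.43710384],
       [  0.        , 387.9235008 , 209.16706189],
       [  0.        ,   0.        ,   1.        ]]), 'rvec': array([ 2.11482298, -2.13662314,  0.165452
[... 248 characters left out ...]
176.4], 0.55)]
bowl [([154.0, 212.5], 0.87), ([174.6, 153.0], 0.85), ([425.4, 231.6], 0.7)]
wrist {'mtx': array([[363.1601125 ,   0.        , 276.37477198],
       [  0.        , 363.1601125 , 204.0828751 ],
       [  0.        ,   0.        ,   1.        ]]), 'T_tool_cam': array([[ 1.30442730e-04, -9.57271913e-01, -2.89189327e-01,
         7.36647822e-02],
       [ 9.99999845e-01, -3.14574836e-05,  5.55193641e-04,
         5.64478342e-04],
       [-5.40568448e-04, -2.89189355e-01,  9.57271761e-01,
        -1.43487946e-01],
       [ 0.00000000e+00,  0.00000000e+00,  0.00000000e+00,
         1.00000000e+00]])}
rocker_far []
units_key_top []
tare_key_top []
print_key_top []
pan []
bowl []
1.05
```

View pics/scene0.png

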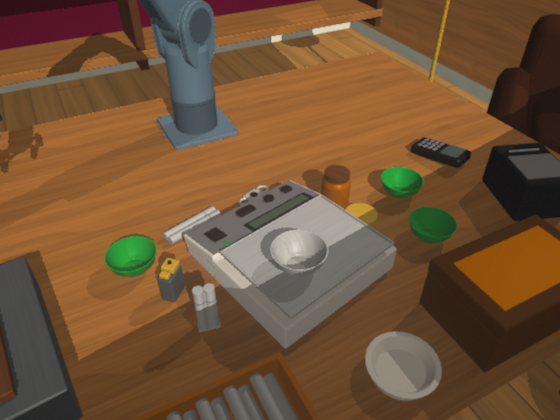

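View pics/top0.png

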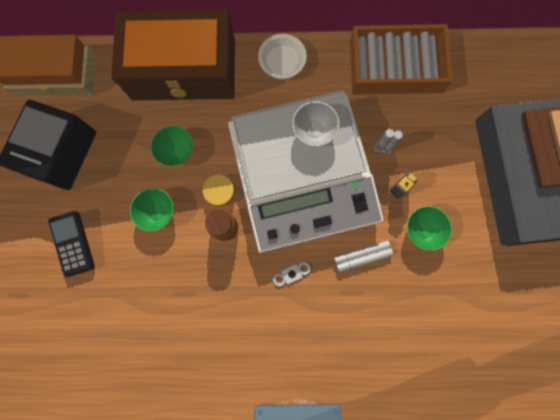

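View pics/wrist0.png

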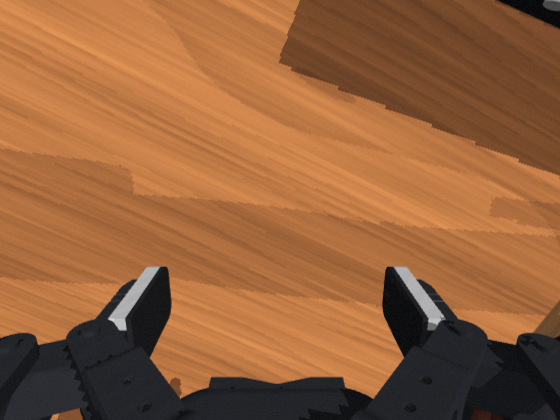

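The scale lies centre-top of the table, with its panel facing the robot. In the top view the keys are at about: units (272,235), print (295,229), tare (322,222), rocker (360,203). The steel bowl is at (315,125); the green bowls are decoys. I'll enlarge the crops next.

Run:
```python
import cv2
a=cv2.imread('pics/top0.png')[165:285,240:400];cv2.imwrite('pics/topc.png',cv2.resize(a,None,fx=5,fy=5,interpolation=cv2.INTER_CUBIC))
a=cv2.imread('pics/scene0.png')[170:260,160:310];cv2.imwrite('pics/scenec.png',cv2.resize(a,None,fx=5,fy=5,interpolation=cv2.INTER_CUBIC))
```

```text
(no output)
```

View pics/topc.png

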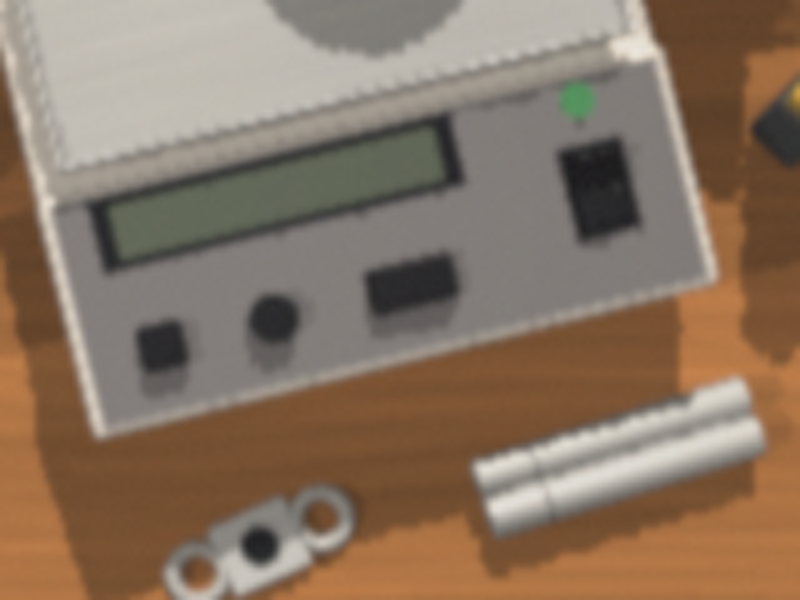

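View pics/scenec.png

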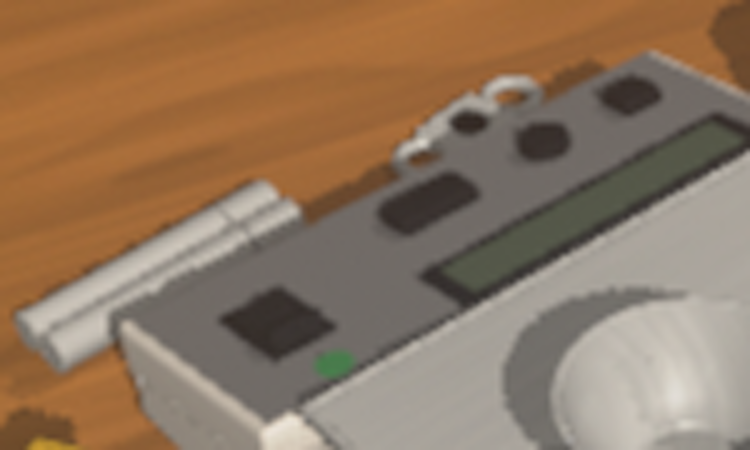

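```bash
cat > h.py <<'E'
import numpy as np,cv2
from rig import cams
def P(c):
    k=cams.get_calibration(c);R=cv2.Rodrigues(k['rvec'])[0];return k['mtx']@np.c_[R,np.array(k['tvec']).ravel()]
def tri(Ps,px):
    A=[]
    for M,(u,v) in zip(Ps,px): A+= [u*M[2]-M[0],v*M[2]-M[1]]
    x=np.linalg.svd(np.array(A))[2][-1];return x[:3]/x[3]
def plane(M,px,z):
    u,v=px;A=np.array([u*M[2]-M[0],v*M[2]-M[1]]);return np.r_[np.linalg.solve(A[:,:2],-A[:,3]-A[:,2]*z),z]
E
python3 - <<'E'
from h import *
T,S=P('top'),P('scene')
d={'units':((272.2,233.6),(285.9,188.4)),'print':((294.4,228.2),(268.4,198.2)),'tare':((322,221.6),(245.4,210.4)),'rocker':((359.5,202.9),(215.2,234.2))}
for k,(a,b) in d.items():
    x=tri([T,S],[a,b]);print(k,x.round(4),[np.round((M@np.r_[x,1])[:2]/(M@np.r_[x,1])[2]-p,1) for M,p in((T,a),(S,b))])
print('corners',plane(T,(259.8,252.4),.066),plane(T,(383.2,220.8),.066))
print(cv2.Rodrigues(np.array([-3.05695058e+00, -7.17129288e-01,  7.82689199e-04]))[0].round(3))
E
```

```text
units [0.5343 0.0597 0.077 ] [array([-0.3, -0.1]), array([-0.2,  0. ])]
print [0.5476 0.0034 0.0752] [array([-0.3, -0.1]), array([-0.2,  0. ])]
tare [ 0.5639 -0.0667  0.0749] [array([-0.4, -0.2]), array([-0.3,  0. ])]
rocker [ 0.6108 -0.1628  0.0768] [array([-0.6, -0.2]), array([-0.5, -0. ])]
corners [0.48766572 0.09100156 0.066     ] [ 0.56498892 -0.22472405  0.066     ]
[[ 0.896  0.445 -0.001]
 [ 0.445 -0.896  0.001]
 [-0.    -0.002 -1.   ]]
```

```bash
cat >> h.py <<'E'
from scipy.spatial.transform import Rotation as Ro
from rig import sensors
PSI=np.radians(13.4);a=np.radians(10)
xs=np.array([np.cos(PSI),np.sin(PSI),0]);ys=np.array([-np.sin(PSI),np.cos(PSI),0]);ez=np.array([0,0,1.])
n=np.cos(a)*ez-np.sin(a)*xs;u=np.cos(a)*xs+np.sin(a)*ez
RT=np.c_[u,-ys,-n]
def cmd(p,R=RT):
    s=sensors.observe();R0=Ro.from_rotvec(s['eef_rot']).as_matrix()
    print('t',round(s['t'],2),'pos',np.round(s['tool_pos'],4),'F',np.round(s['contact_force'],2),'jaw',round(s['gripper_width'],2))
    print('turn deg',np.degrees(Ro.from_matrix(R0.T@R).as_rotvec()).round(2),'shift mm',(1000*R0.T@(np.array(p)-s['tool_pos'])).round(1))
E
python3 - <<'E'
from h import *
p=np.array([.5639,-.0667,.08])-.05*u+.10*n
print(p); cmd(p-.03*ys)
E
```

```text
[ 0.49910806 -0.08213562  0.16979837]
t 1.05 pos [ 0.289  -0.5822  0.2313] F [-0.61 -0.06  0.26] jaw 1.0
turn deg [-1.14  9.96 12.97] shift mm [ 403.8 -325.2   61.5]
```

Request:
arm_command --targets '[[[0,0.7,0.9,29,-23,0,0],[0,1.4,1.8,58,-46,0,0],[0,2.1,2.8,87,-70,0,0],[0,2.8,3.7,115,-93,0,0],[0,3.5,4.6,144,-116,0,0],[0,4.2,5.6,173,-139,0,0],[0,4.9,6.5,202,-163,0,0],[0,5.6,7.4,231,-186,0,0]]]'

```text
t: 1.72
tool_pos: [0.4137, -0.3112, 0.2315]
eef_rot: [-3.073, -0.513, -0.149]
contact_force: [1.0, -0.1, -0.6]
gripper_width: -0.002
```

Run:
```python
from h import *
p=np.array([.5639,-.0667,.08])-.05*u+.10*n
cmd(p-.03*ys)
```

```text
t 1.72 pos [ 0.4137 -0.3112  0.2315] F [ 1.01 -0.08 -0.55] jaw -0.0
turn deg [-1.1   4.39  5.47] shift mm [ 145.4 -158.6   77.3]
```

Request:
arm_command --targets '[[[0,0.7,1,23,-26,10,0],[0,1.4,2,48,-53,22,0],[0,2.2,3,73,-80,35,0],[-0.5,3,4,98,-107,50,0],[-1,4,5,122,-133,64,0],[-1.1,4.4,5.5,145,-159,77,0],[-1.1,4.4,5.5,145,-159,77,0],[-1.1,4.4,5.5,145,-159,77,0]]]'

```text
t: 2.38
tool_pos: [0.5058, -0.1086, 0.1697]
eef_rot: [-3.086, -0.37, -0.269]
contact_force: [0.0, -2.0, -0.1]
gripper_width: 0.001
```

```bash
cat > look.py <<'E'
import sys
from h import *
from rig import nets
tag=sys.argv[1]
s=sensors.observe();im=cams.camera('wrist');cv2.imwrite(f'pics/{tag}.png',im[:,:,::-1])
np.savez(f'{tag}.npz',p=s['tool_pos'],r=s['eef_rot'])
print(s['t'],s['tool_pos'],s['eef_rot'],np.abs(s['joint_vel']).max())
for n_ in('rocker_far','units_key_top','tare_key_top','print_key_top'):
    print(n_,[(np.round(q['pixel'],1),round(q['conf'],2)) for q in nets.mark_of('wrist',n_)][:3])
E
python3 look.py w1
```

```text
2.3833 [ 0.50579071 -0.10861497  0.16971833] [-3.08628351 -0.36950018 -0.26930846] 0.05339205245189364
rocker_far []
units_key_top [(array([ 42.1, 131.9]), 0.72)]
tare_key_top [(array([234.8, 132.7]), 0.78), (array([347.7, 260.4]), 0.26)]
print_key_top [(array([128.8, 133.5]), 0.9)]
```

View pics/w1.png

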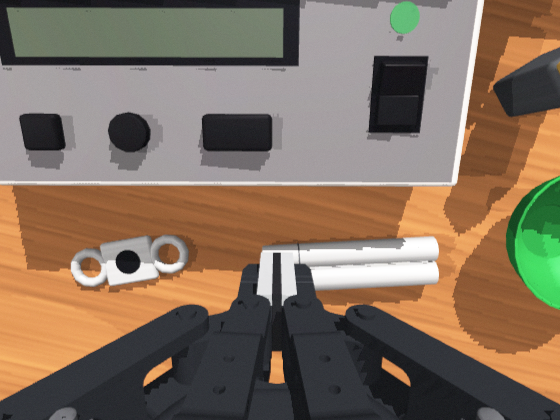

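Request:
arm_command --targets '[[[0,0,0,0,-25,0,0],[0,0,0,0,-50,0,0],[0,0,0,10,-70,0,0],[0,0,0,10,-70,0,0],[0,0,0,10,-70,0,0],[0,0,0,10,-70,0,0],[0,0,0,10,-70,0,0],[0,0,0,10,-70,0,0]]]'

```text
t: 3.3
tool_pos: [0.4989, -0.0439, 0.1721]
eef_rot: [-3.091, -0.354, -0.271]
contact_force: [-0.3, 0.5, 0.2]
gripper_width: 0.001
```

```bash
python3 look.py w2
```

```text
3.3 [ 0.49886876 -0.04392904  0.17212909] [-3.0906192  -0.35419859 -0.27121222] 0.0056413805741246815
rocker_far [(array([503. ,  87.4]), 0.61)]
units_key_top [(array([140.6, 147.8]), 0.76)]
tare_key_top [(array([334.1, 148. ]), 0.71)]
print_key_top [(array([222.8, 145.5]), 0.85)]
```

View pics/w2.png

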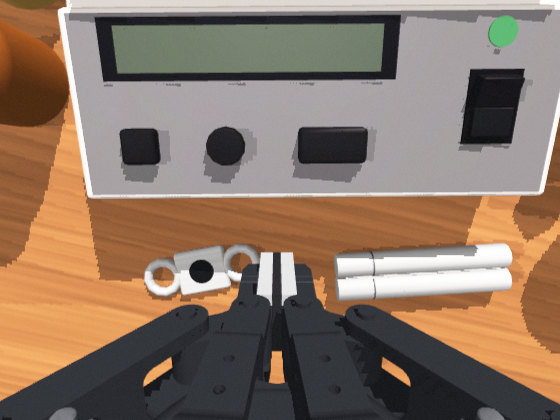

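Run:
```python
import cv2,numpy as np
a=cv2.imread('pics/w1.png')[40:160,340:460];b=cv2.imread('pics/w2.png')[50:170,440:560]
o=np.hstack([cv2.resize(np.clip(cv2.convertScaleAbs(x,alpha=3),0,255),None,fx=3.3,fy=3.3,interpolation=cv2.INTER_CUBIC) for x in(a,b)])
cv2.imwrite('pics/rk.png',o)
a=cv2.imread('pics/w1.png')[95:170,10:290];b=cv2.imread('pics/w2.png')[110:185,110:390]
cv2.imwrite('pics/ky.png',np.vstack([cv2.resize(cv2.convertScaleAbs(x,alpha=3),None,fx=2.8,fy=2.8,interpolation=cv2.INTER_CUBIC) for x in(a,b)]))
```

```text
(no output)
```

View pics/rk.png

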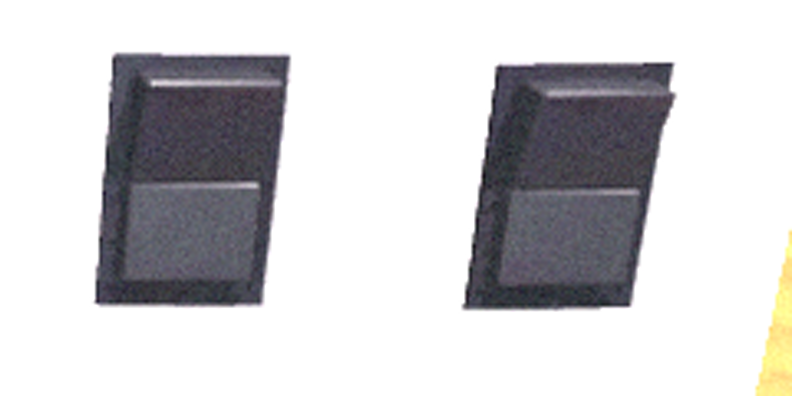

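View pics/ky.png

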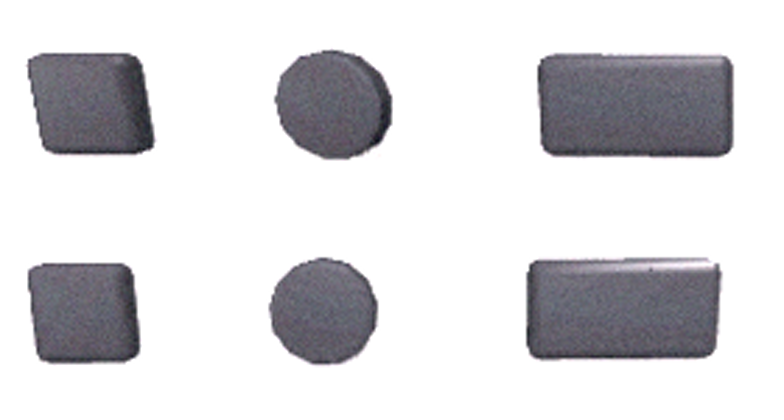

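```bash
cat >> h.py <<'E'
def PW(tag):
    f=np.load(tag+'.npz');k=cams.get_calibration('wrist')
    T=np.eye(4);T[:3,:3]=Ro.from_rotvec(f['r']).as_matrix();T[:3,3]=f['p']
    return k['mtx']@np.linalg.inv(T@np.array(k['T_tool_cam']))[:3]
E
python3 - <<'E'
from h import *
A,B,T,S=PW('w1'),PW('w2'),P('top'),P('scene')
d={'units':((40,131),(138.6,145.7),(272.2,233.6),(285.9,188.4)),'print':((127.1,131.8),(225.4,145.7),(294.4,228.2),(268.4,198.2)),'tare':((237.1,132.5),(332.1,145),(322,221.6),(245.4,210.4)),
'ridge':((399.1,95.8),(492.1,107.6)),'faredge':((405.2,64.8),(503.9,78.2)),'far':((402.1,79.4),(498.2,92.4)),
'cornerR':((455,184),(543,193))}
Ms=[A,B,T,S];pts={}
for k,px in d.items():
    x=tri([A,B],px[:2]);pts[k]=x
    y=tri(Ms,px) if len(px)>2 else x
    print(k,x.round(4),y.round(4),[np.round((M@np.r_[x,1])[:2]/(M@np.r_[x,1])[2]-p,1) for M,p in zip(Ms,px)])
v=pts['units']-pts['tare'];print(v,np.linalg.norm(v),np.degrees(np.arctan2(-v[0],v[1])))
o=pts['tare']
for k in pts: print(k,(np.c_[u,ys,n].T@(pts[k]-o)*1e3).round(1))
for c,t in((A,'w1'),(B,'w2')):
  f=np.load(t+'.npz')
print(Ro.from_rotvec(np.load('w2.npz')['r']).as_matrix().round(3),RT.round(3))
E
```

```text
units [0.5346 0.0582 0.0803] [0.5344 0.0597 0.0772] [array([ 0. , -0.1]), array([-0. ,  0.1]), array([ 0.2, -0.4]), array([-0.7, -0.8])]
print [0.5477 0.0013 0.0826] [0.5477 0.0033 0.0755] [array([ 0. , -0.1]), array([-0. ,  0.1]), array([ 0.6, -0.5]), array([-1. , -2.1])]
tare [ 0.5645 -0.0681  0.0782] [ 0.5644 -0.0673  0.0755] [array([ 0. , -0.1]), array([-0. ,  0.1]), array([ 0.3, -0.6]), array([-0.8, -0.7])]
ridge [ 0.6129 -0.1665  0.0775] [ 0.6129 -0.1665  0.0775] [array([-0. ,  0.1]), array([ 0. , -0.1])]
faredge [ 0.6284 -0.1614  0.0905] [ 0.6284 -0.1614  0.0905] [array([-0. ,  0.2]), array([ 0. , -0.2])]
far [ 0.6211 -0.1635  0.0849] [ 0.6211 -0.1635  0.0849] [array([-0. ,  0.3]), array([ 0. , -0.3])]
cornerR [ 0.5663 -0.2229  0.0702] [ 0.5663 -0.2229  0.0702] [array([ 0. , -0.1]), array([-0. ,  0.1])]
[-0.02987987  0.12624434  0.00207899] 0.12974884310996618 13.315892206507662
units [  0.5 129.7   2. ]
print [ 0.5 71.4  4.3]
tare [0. 0. 0.]
ridge [  23.8 -106.9   -5. ]
faredge [  42.1 -105.6    5.1]
far [  33.6 -105.9    0.9]
cornerR [ -34.9 -151.    -1.9]
[[ 0.959  0.226  0.17 ]
 [ 0.223 -0.974  0.038]
 [ 0.174  0.001 -0.985]] [[ 0.958  0.232  0.169]
 [ 0.228 -0.973  0.04 ]
 [ 0.174 -0.    -0.985]]
```

Run:
```python
from h import *
cmd(np.array([.6211,-.1635,.086])+.002*u+.025*n)
```

```text
t 3.55 pos [ 0.4989 -0.0429  0.1721] F [0.09 0.4  0.98] jaw 0.0
turn deg [ 0.08 -0.03 -0.22] shift mm [ 77.1 145.3  75.8]
```

Request:
arm_command --targets '[[[0,0,0,15,30,0,0],[0,0,0,35,65,5,0],[0,0,0,55,100,20,0],[0,0,0,70,130,40,0],[0,0,0,77,145,60,0],[0,0,0,77,145,70,0],[0,0,0,77,145,76,0],[0,0,0,77,145,76,0]]]'

```text
t: 4.22
tool_pos: [0.6173, -0.1623, 0.1091]
eef_rot: [-3.088, -0.358, -0.266]
contact_force: [-0.3, 0.7, -0.2]
gripper_width: -0.001
```

```bash
python3 look.py w3
python3 - <<'E'
from h import *
cmd(np.array([.6211,-.1635,.086])+.002*u)
cv2.imwrite('pics/s3.png',cv2.resize(cams.camera('scene')[170:260,160:310,::-1],None,fx=5,fy=5,interpolation=cv2.INTER_CUBIC))
E
```

```text
4.2167 [ 0.61729625 -0.16233988  0.1091037 ] [-3.08813885 -0.35792495 -0.26637226] 0.04046329758490581
rocker_far [(array([276.8, 249.7]), 0.65)]
units_key_top [(array([107.6,  66.1]), 0.49)]
tare_key_top [(array([ 76.4, 313.3]), 0.81)]
print_key_top []
t 4.47 pos [ 0.619  -0.1632  0.112 ] F [ 0.11 -0.71  0.91] jaw 0.0
turn deg [ 0.1  -0.11 -0.16] shift mm [-0.6  0.8 26. ]
```

View pics/w3.png

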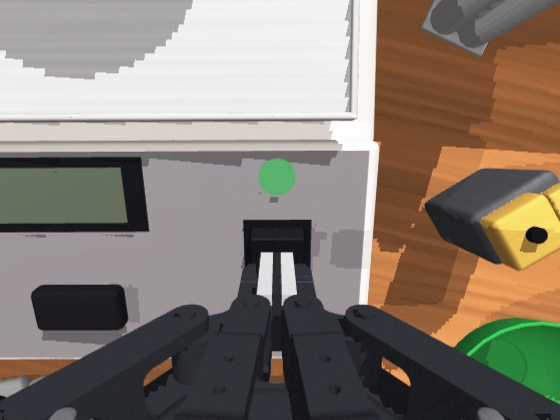

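View pics/s3.png

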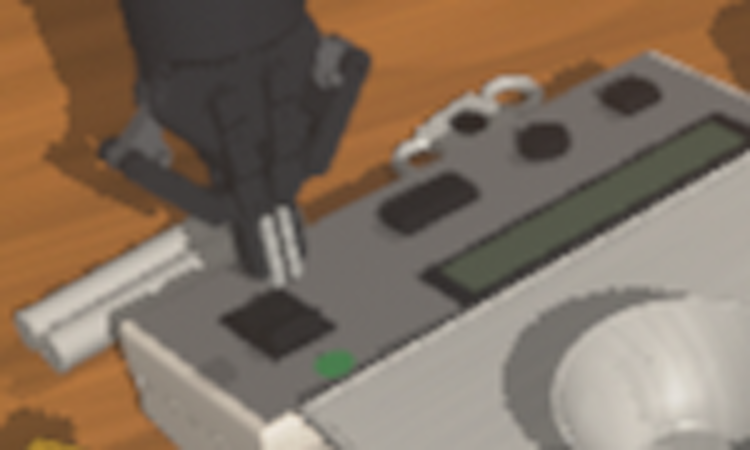

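Request:
arm_command --targets '[[[0,0,0,0,0,8,0],[0,0,0,0,0,14,0],[0,0,0,0,0,19,0],[0,0,0,0,0,22,0],[0,0,0,0,0,24,0],[0,0,0,0,0,26,0],[0,0,0,0,0,28,0],[0,0,0,0,0,28,0]]]'

```text
t: 5.18
tool_pos: [0.6238, -0.162, 0.0852]
eef_rot: [-3.09, -0.358, -0.273]
contact_force: [-3.3, 1.3, 7.5]
gripper_width: -0.003
```

```bash
python3 look.py w4
python3 - <<'E'
from h import *
cmd(np.array([.6211,-.1635,.086])+.002*u)
E
```

```text
5.1833 [ 0.62382626 -0.16202769  0.08516124] [-3.08970638 -0.35823788 -0.27314022] 0.009991282071645456
rocker_far []
units_key_top []
tare_key_top [(array([ 42. , 348.4]), 0.96)]
print_key_top []
t 5.43 pos [ 0.6238 -0.162   0.0852] F [-3.22  1.7   7.6 ] jaw 0.0
turn deg [ 0.1  -0.11 -0.16] shift mm [-0.8  0.8 -1.3]
```

View pics/w4.png

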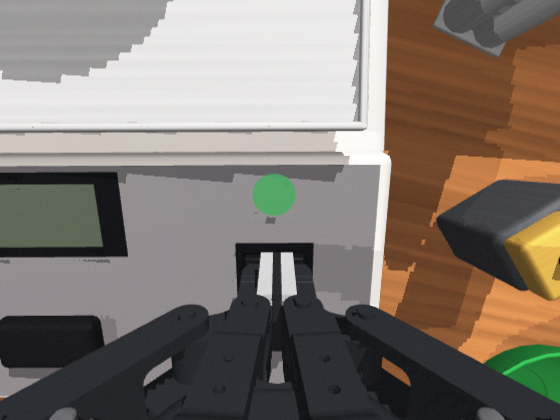

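Request:
arm_command --targets '[[[0,0,0,0,0,1,0],[0,0,0,0,0,2,0],[0,0,0,0,0,3,0],[0,0,0,0,0,4,0],[0,0,0,0,0,4,0],[0,0,0,0,0,4,0],[0,0,0,0,0,4,0],[0,0,0,0,0,4,0]]]'

```text
t: 6.1
tool_pos: [0.624, -0.1621, 0.0848]
eef_rot: [-3.09, -0.358, -0.273]
contact_force: [-16.8, 2.9, 36.6]
gripper_width: 0.001
```

Request:
arm_command --targets '[[[0,0,0,0,0,-5,0],[0,0,0,0,0,-15,0],[0,0,0,0,0,-30,0],[0,0,0,-10,-15,-55,0],[0,0,0,-30,-35,-80,0],[0,0,0,-55,-50,-90,0],[0,0,0,-60,-50,-90,0],[0,0,0,-60,-50,-90,0]]]'

```text
t: 6.77
tool_pos: [0.538, -0.1307, 0.1632]
eef_rot: [-3.091, -0.358, -0.272]
contact_force: [1.1, -1.7, 0.4]
gripper_width: -0.001
```

```bash
python3 look.py w5
python3 - <<'E'
from h import *
cmd(np.array([.6211,-.1635,.086])+.002*u)
E
```

```text
6.7667 [ 0.53804981 -0.13071696  0.16315807] [-3.09080255 -0.35763761 -0.27156126] 0.06662826295153189
rocker_far [(array([354.2, 116. ]), 0.6)]
units_key_top [(array([190.9, 173. ]), 0.51)]
tare_key_top [(array([191.1, 174.8]), 0.91)]
print_key_top [(array([ 77.9, 176.4]), 0.75)]
t 7.02 pos [ 0.5406 -0.1307  0.1625] F [-0.8   0.2  -0.42] jaw -0.0
turn deg [ 0.11 -0.09 -0.19] shift mm [58.4 50.2 87.8]
```

View pics/w5.png

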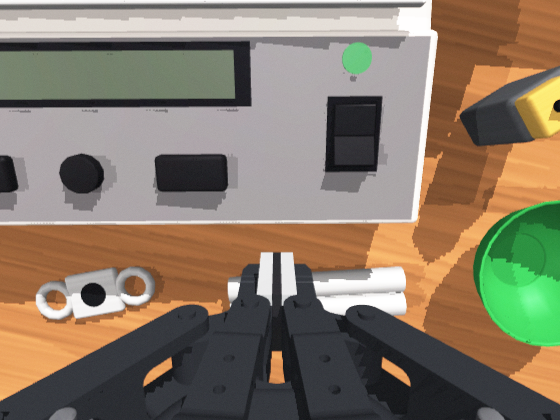

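Run:
```python
import cv2,numpy as np
from rig import cams
a=cv2.imread('pics/w1.png')[35:155,340:460];b=cv2.imread('pics/w5.png')[75:195,295:415]
o=np.hstack([cv2.resize(cv2.convertScaleAbs(x,alpha=3),None,fx=3.3,fy=3.3,interpolation=cv2.INTER_CUBIC) for x in(a,b)])
cv2.imwrite('pics/rk2.png',o)
a=cv2.imread('pics/scene0.png')[220:250,195:240];b=cams.camera('scene')[220:250,195:240,::-1]
cv2.imwrite('pics/rk3.png',np.hstack([cv2.resize(cv2.convertScaleAbs(x,alpha=2.5),None,fx=8,fy=8,interpolation=cv2.INTER_CUBIC) for x in(a,b)]))
```

```text
(no output)
```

View pics/rk2.png

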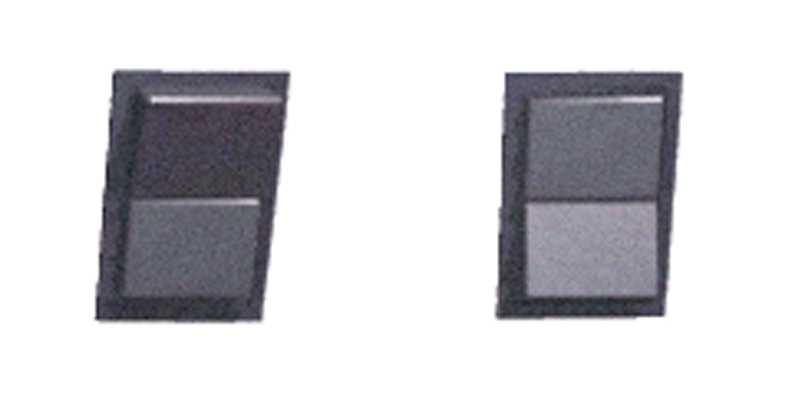

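View pics/rk3.png

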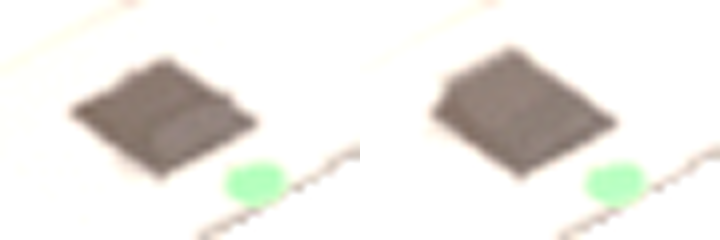

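The switch has flipped: the far face now lies flat and has the shade the near face had before, and the near face is raised. Next is the units key, the leftmost square one.

Run:
```python
from h import *
h0=np.dot(n,[.624,-.1621,.085])+.003
for k,p in dict(units=[.5346,.0582,.0803],tare=[.5645,-.0681,.0782]).items():
    print(k,'stereo h - rocker h mm',(np.dot(n,p)-h0)*1e3)
cmd(np.array([.5346,.0582,.0803])+.03*n)
```

```text
units stereo h - rocker h mm -1.392525653340396
tare stereo h - rocker h mm -3.428712093253005
t 7.07 pos [ 0.5405 -0.1306  0.1624] F [-0.08 -0.04  0.09] jaw 0.0
turn deg [ 0.1  -0.07 -0.19] shift mm [  22.5 -185.2   57.2]
```

Request:
arm_command --targets '[[[0,0,0,4,-30,0,0],[0,0,0,10,-68,0,0],[0,0,0,16,-106,0,0],[0,0,0,22,-144,10,0],[0,0,0,22.5,-175,30,0],[0,0,0,22.5,-185,50,0],[0,0,0,22.5,-185,60,0],[0,0,0,22.5,-185,60,0]]]'

```text
t: 7.73
tool_pos: [0.529, 0.0571, 0.1048]
eef_rot: [-3.09, -0.36, -0.266]
contact_force: [-0.3, -0.3, 0.8]
gripper_width: 0.002
```

```bash
python3 look.py w6
python3 - <<'E'
from h import *
cmd(np.array([.5346,.0582,.0803]))
E
```

```text
7.7333 [0.52903106 0.05706937 0.10476484] [-3.09041489 -0.36013087 -0.2662866 ] 0.045832446090699946
rocker_far []
units_key_top [(array([276.6, 252.6]), 0.71), (array([538. , 249.2]), 0.44)]
tare_key_top [(array([535.6, 247.5]), 0.59)]
print_key_top [(array([390.1, 247.4]), 0.87)]
t 7.98 pos [0.531  0.0553 0.108 ] F [ 0.15 -0.74  0.65] jaw 0.0
turn deg [ 0.16 -0.16 -0.34] shift mm [-0.8 -2.1 28. ]
```

View pics/w6.png

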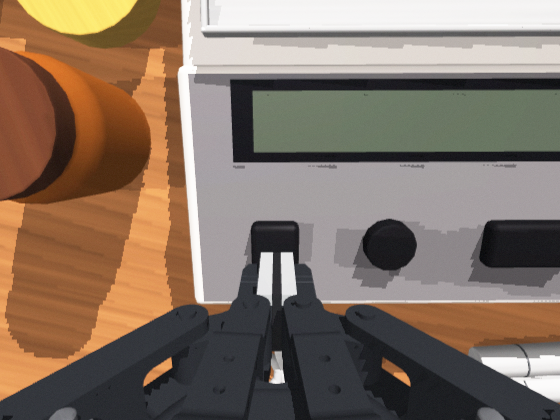

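Request:
arm_command --targets '[[[0,0,0,0,-1,8,0],[0,0,0,-1,-2,16,0],[0,0,0,-1,-2,22,0],[0,0,0,-1,-2,26,0],[0,0,0,-1,-2,29,0],[0,0,0,-1,-2,31,0],[0,0,0,-1,-2,33,0],[0,0,0,-1,-2,33,0]]]'

```text
t: 8.65
tool_pos: [0.5345, 0.0581, 0.0764]
eef_rot: [-3.092, -0.354, -0.273]
contact_force: [-11.3, -1.7, 21.7]
gripper_width: -0.001
```

Request:
arm_command --targets '[[[0,0,0,0,0,0,0],[0,0,0,0,0,0,0],[0,0,0,0,0,0,0],[0,0,0,0,0,-5,0],[0,0,0,0,0,-12,0],[0,0,0,0,0,-25,0],[0,0,0,0,0,-40,0],[0,0,0,0,0,-40,0]]]'

```text
t: 9.32
tool_pos: [0.5291, 0.0568, 0.1183]
eef_rot: [-3.091, -0.353, -0.279]
contact_force: [0.7, 0.1, 0.4]
gripper_width: 0.003
```

```bash
python3 look.py w7
python3 - <<'E'
from h import *
cmd(np.array([.5645,-.0681,.0790])+.03*n)
E
```

```text
9.3167 [0.52907188 0.05676074 0.1183172 ] [-3.09104614 -0.35338437 -0.27905392] 0.05106040458444656
rocker_far []
units_key_top [(array([275.5, 244.1]), 0.97)]
tare_key_top [(array([515.7, 238.3]), 0.65)]
print_key_top []
t 9.57 pos [0.5273 0.0565 0.1152] F [ 0.37 -0.62  0.5 ] jaw -0.0
turn deg [ 0.18 -0.02 -0.33] shift mm [  1.6 129.8   7.3]
```

View pics/w7.png

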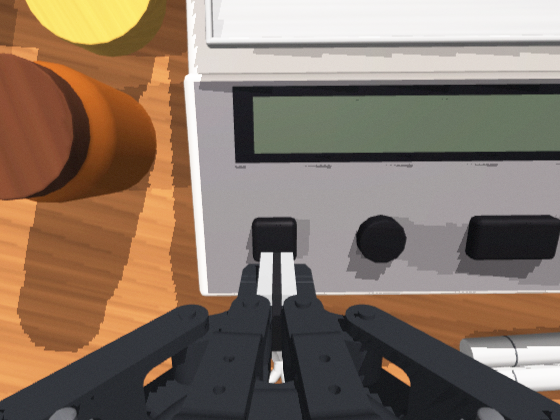

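The units key is back up at (275,238). Next I move over the print key with clearance to the tare key.

Request:
arm_command --targets '[[[0,0,0,0,15,-5,0],[0,0,0,1,45,-5,0],[0,0,0,1,80,-5,0],[0,0,0,1.5,110,-3,0],[0,0,0,1.5,127,3,0],[0,0,0,1.5,130,7,0],[0,0,0,1.5,130,7,0],[0,0,0,1.5,130,7,0]]]'

```text
t: 10.23
tool_pos: [0.5586, -0.0682, 0.108]
eef_rot: [-3.091, -0.355, -0.269]
contact_force: [0.2, 0.4, -0.7]
gripper_width: -0.003
```

```bash
python3 look.py w8
python3 - <<'E'
from h import *
cmd(np.array([.5645,-.0681,.0790]))
E
```

```text
10.2333 [ 0.55858646 -0.06824839  0.10799608] [-3.09074501 -0.35475794 -0.26868244] 0.015659210801731917
rocker_far [(array([497.3, 170. ]), 0.74)]
units_key_top [(array([ 22.4, 246.2]), 0.79)]
tare_key_top [(array([276.4, 246.3]), 0.63)]
print_key_top [(array([133.2, 245.8]), 0.87)]
t 10.48 pos [ 0.5593 -0.0682  0.109 ] F [ 0.79 -0.59  0.69] jaw -0.0
turn deg [ 0.15 -0.04 -0.22] shift mm [-0.3  1.  30.5]
```

View pics/w8.png

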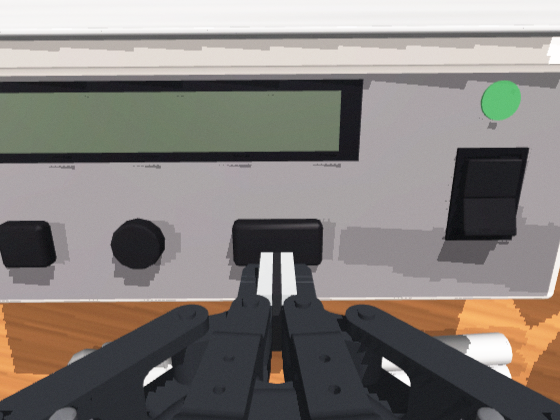

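Request:
arm_command --targets '[[[0,0,0,0,1,8,0],[0,0,0,0,1,16,0],[0,0,0,0,1,23,0],[0,0,0,0,1,27,0],[0,0,0,0,1,30,0],[0,0,0,0,1,32,0],[0,0,0,0,1,34,0],[0,0,0,0,1,34,0]]]'

```text
t: 11.15
tool_pos: [0.5645, -0.0677, 0.0765]
eef_rot: [-3.091, -0.357, -0.269]
contact_force: [-10.4, 1.0, 18.3]
gripper_width: 0.001
```

Request:
arm_command --targets '[[[0,0,0,0,0,0,0],[0,0,0,0,0,0,0],[0,0,0,0,0,0,0],[0,0,0,0,0,-5,0],[0,0,0,0,0,-12,0],[0,0,0,0,0,-30,0],[0,0,0,-20,0,-55,0],[0,0,0,-40,0,-80,0]]]'

```text
t: 11.82
tool_pos: [0.5127, -0.0794, 0.1493]
eef_rot: [-3.091, -0.359, -0.27]
contact_force: [-0.4, -0.0, 0.7]
gripper_width: -0.0
```

Request:
arm_command --targets '[[[0,0,0,-10,0,-10,0],[0,0,0,-10,0,-10,0],[0,0,0,-10,0,-10,0],[0,0,0,-10,0,-10,0],[0,0,0,-10,0,-10,0],[0,0,0,-10,0,-10,0],[0,0,0,-10,0,-10,0],[0,0,0,-10,0,-10,0]]]'

```text
t: 12.48
tool_pos: [0.5015, -0.0818, 0.1569]
eef_rot: [-3.09, -0.359, -0.269]
contact_force: [0.6, -0.2, 0.5]
gripper_width: 0.004
```

```bash
python3 look.py w9
python3 - <<'E'
from h import *
cv2.imwrite('pics/top9.png',cams.camera('top')[:,:,::-1]);s=sensors.observe();print(s['contact_force'],s['t'])
E
```

```text
12.4833 [ 0.50153385 -0.08180721  0.15694809] [-3.0903684  -0.35899793 -0.26876648] 0.0061741604794212515
rocker_far [(array([452.9,  71.5]), 0.85)]
units_key_top [(array([452.6,  70.4]), 0.5)]
tare_key_top [(array([278.4, 138.3]), 0.92)]
print_key_top [(array([160.6, 135.9]), 0.96)]
[-0.0176599   0.61142352  1.030468  ] 12.7833
```

View pics/w9.png

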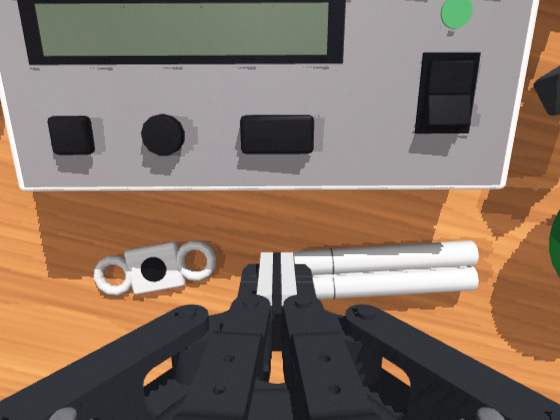

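View pics/top9.png

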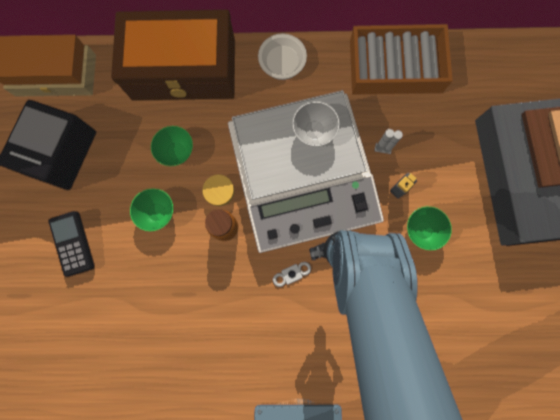

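All three keys are up at (71,135), (163,135) and (277,134), and the rocker at (448,92) is on. In the top view the bowl at (315,125) and the other objects I can see have not moved. The arm is clear of everything, so I'm handing in.

```bash
python3 -c "
from rig import job
print(job.sign_off())"
```

```text
the job is handed in; nothing more can be done
None
```

I switched the scale on at the rocker, pressed and released the units key, then pressed and released the tare key. I handed the job in at about 12.8 s of the 45 s allowed; sign-off gives no verdict.

- **Presses:** each one went down until the tool met a hard stop. The vertical force was about 37 N on the rocker, 22 N on the units key and 18 N on the tare key. Both keys stopped about 5 mm below where I expected their tops, which matches full travel.
- **Last checks:** the final pictures show the rocker's far end flat and all three keys up. The bowl and the visible items had not moved. The arm hides part of the lying case in the top view, but the wrist view shows it undisturbed. The arm was clear of everything, with about 1 N on the sensor, which is its noise.
- **Disagreements:**
  - The first key heights from the fixed cameras were about 5 mm lower than the text implies. The wrist views came within about 1–3 mm, and I pressed by force and contact.
  - The force on the rocker leaned more than the panel slope alone explains. I put that down to friction, because the pictures showed it fully on.
  - In the last wrist view the network also reported the units key at the rocker's position; I went by the picture instead.

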